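Serve a bread roll with tongs in the kitchenette

TASK

Serve the small round bread roll with the kitchen tongs: grip the tongs, close them on the round roll (not the long one) lying on the wooden board, and carry it over to the white plate on the counter. Finish while holding the roll in the tongs about 10 cm above the middle of the plate: keep still there and do not put it down or let go. The gripper itself must not touch the bread; leave the plate, the long roll and everything else standing where it is.

Things in the scene. Friction and masses are not known exactly. Their poses are not given: they have to be found in the camera images.
- tongs: Head (22 x 26 x 28 mm) of loose steel kitchen tongs, 0.12 kg, lying on edge on the counter so that the two arms close horizontally. Origin under the head; x runs along the tongs to the jaws (jaw ends at x = 230 mm), y to the tongs' left, z up. The arms are strips 4 mm thick, 28 mm high (z 0 to 28). They move as mirror images; a spring holds them fully open.
- tongs_grip (a point): Where to squeeze the tongs: midway between the black grip sleeves (64 mm long) of the arms, 110 mm from the origin of tongs, 14 mm above the strips' lower edge, near the centre of mass. Width here over the arms: 60 mm open; 40 mm, faces parallel, at 50 mm jaw gap (gap shrinks 1.9 mm per mm here). Squeezing takes 8 N at first, 11 N at 50 mm gap; any part squeeze holds the tongs.
- tongs_jaws (a point): Midway between the jaws, 205 mm from the origin of tongs, 14 mm above the strips' lower edge; a held item's middle belongs here. Axes as tongs. The jaws span x = 192 to 218 mm and are slightly hollow inside. Fully open: free gap about 87 mm (79 mm between the inturned ends), about 95 mm over the outsides. Stop at about 16 mm gap.
- tongs_left: Left arm of the tongs (+y side). Origin on its hinge at x = 0, y = +8 mm of tongs, at the lower edge. Axes equal those of tongs when fully open; turned 0.09 rad clockwise seen from above when the jaw gap is 50 mm.
- tongs_right: Right arm of the tongs, mirror image of the left one (origin at y = -8 mm; turns anticlockwise as the tongs close).
- roll: Small round crusty bread roll, loose, 48 mm in diameter and 39 mm high with a flat underside and a domed top, 50 g, rigid. It stands on the board beside the long roll, to either side. Origin at the centre of its underside; widest from 8 to 24 mm above that.
- long_roll: Long bread roll, 92 x 42 x 30 mm, long side roughly along the board's x; loose on the board, about 120 mm beside the round one. Not to be taken. Origin at the centre of its underside.
- board: Wooden cutting board, fixed to the counter, 180 mm (its x) by 260 mm (its y) and 18 mm thick; origin at the centre of its underside. The two rolls stand on it about 60 mm to either side of its centre along y.
- plate: Round white plate on the counter, 170 mm in diameter, 18 mm high, loose. Origin at the centre of its underside.
- jam_jar: Bystander: jam jar, 62 mm in diameter, 85 mm high, beyond the board. Origin under its centre.
- mug: Bystander: mug, 80 mm in diameter, 90 mm high. Origin under its centre.
- tumbler: Bystander: drinking glass, 64 mm in diameter, 90 mm high, beyond the plate. Origin under its centre.
- salt_shaker: Bystander: steel salt shaker, 38 mm in diameter, 72 mm high, near the robot. Origin under its centre.
- egg_cup: Bystander: egg in an egg cup (one piece), 44 mm in diameter, 70 mm high, on the robot's side of the plate and board. Origin under its centre.
Things that resemble listed ones, but are neither listed nor needed, are in the scene too. There is more than one size of the plate; the one meant has the size given above.

How it is judged:
On the way, in this order (a step that is already met when the one before it is completed fails the run):
1. the tongs are gripped by the fingers and lifted off the counter (height (world z) of tongs_grip above 0.026 m and contact force between the fingers and tongs above 1 N), for 0.2 s.
2. the round roll is held between both arms of the tongs, at least 3 cm up off the board (z of roll in the frame of board above 0.048 m and contact force between each of tongs_left, tongs_right and roll above 0.3 N and contact force between the fingers and tongs above 1 N), for 0.2 s.
At the end, for the whole second after the job is handed in: Fingers still grip the tongs and both tong arms still hold the round roll, at rest: within 6 cm of the plate's centre seen from above, its underside 6 to 20 cm above the plate's underside, not touching the plate; plate and long roll within 3 cm of their starts (contact force between each of tongs_left, tongs_right and roll above 0.3 N and contact force between the fingers and tongs above 1 N and horizontal distance between roll and plate below 0.06 m and z of roll in the frame of plate between 0.06 and 0.2 m and contact force between each of roll, tongs and plate below 0.05 N and height (world z) of tongs_grip above 0.05 m and linear speed of each of roll, tongs below 0.03 m/s and distance of each of plate, long_roll from where it was at the start of the episode below 0.03 m); the arm keeps its last pose, push and grip.
It fails at once if the gripper or arm touches the bread (contact force between any of the arm, the fingers and roll above 0.5 N or contact force between any of the arm, the fingers and long_roll above 0.5 N).
It fails at once if something else is shifted by more than 3 cm or knocked over (distance of any of long_roll, plate, jam_jar, mug, tumbler, salt_shaker, egg_cup from where it was at the start of the episode above 0.03 m or angle between any of long_roll, plate, jam_jar, mug, tumbler, salt_shaker, egg_cup's own z axis and vertical above 0.5 rad).
It also fails if it takes over 38 s, if anything falls off the work surface, if the arm or the gripper's body presses on something with over 40 N, if the wrist force passes 120 N, or if a joint passes its speed limit or range.

ROBOT

A 7-joint arm with a two-finger parallel gripper is mounted at the origin on the work surface. World frame = base frame: x ahead of the robot, y to its left, z up, the work surface at z = 0. Lengths are in m, angles in rad, forces in N, time in s.
With the tool pointing down it reaches from about 0.4 to 0.9 m from the base axis. Payload 5.5 kg.
Tool frame: the origin (TCP) lies midway between the tips of the shut fingers; the grasp point (between the pads) lies robot.grip_depth behind it (robot.grip_depth is the distance from the TCP to the grasp point, in m); z points along the fingers, y is the line along which they close (so a half turn about z gives the same grasp; the last joint's range is limited). The gripper opens to 85 mm and grips with 20 to 120 N. Pads are 22 mm wide; open, the fingers measure 114 mm over their backs; the gripper's body (76 mm by 85 mm) begins 54 mm behind the grasp point. The pads swing forward as they close: fully open they stand 13 mm farther back than shut.
Start: joints at [-0.927, 0.501, -0.427, 1.55, 0.221, 1.138, -0.21], TCP at [0.242, 0.603, 0.231] pointing down, gripper open.
Joint ranges: [-2.88, 2.88], [-0.31, 2.03], [-1.54, 1.56], [0.2, 2.42], [-1.41, 4.55], [0.19, 2.02], [-2.57, 2.57]. Speed limits (rad/s): [2.57, 2.57, 3.14, 3.14, 3.14, 3.14, 3.14].

INTERFACE

Orientations are given as a unit quaternion [w, x, y, z].
In Python, from station import robot gives the robot as it stands.
- The arm moves only by the shell command python3 -m creep 'ROWS' [OPENING]. ROWS is JSON, a list of rows, each a list of 6 numbers: the shift along the tool's x, y, z in cm, then the turn, a rotation vector about the tool's x, y, z in rad. In form: [[dx, dy, dz, ax, ay, az], ...]. A call has 1 to 20 rows; each row is the pose to reach, as a shift and turn from the pose commanded when the call began, along the tool's axes at that moment; what a row does not reach only later rows make up. A row lasts 1/10 s, in which the tool goes at most 50 mm and 8.59 degrees, less where a joint would pass 70% of its speed; a pose out of reach is approached as far as the arm can. A call with a gripper value outside its range is refused whole. OPENING is the opening, from 0 (shut) to 1 (fully open), set as the call begins (- or left out, the last holds). The fingers move at their own pace and stop on an object; the grip force is fixed at half the most. Time passes only in rows, so rows that repeat a pose let the fingers close. It gives the time, the measured TCP pose, the force, the opening and the grip force at its end, in the units of the state.
- robot.state(): the state, without advancing time (a new reading comes with each control period).
- robot.camera(name): name is "side" or "top"; returns a dict with "pixels" (420x560x3 uint8, blue, green, red), "range_z" (420x560 float32, m along the optical axis (not along the pixel's ray), 0 where there is no reading), "fx", "fy", "cx", "cy" (pixels), "D" ([k1, k2, p1, p2, k3] as OpenCV has them; the pictures are not rectified), "camera_from_world" (4x4, takes a point from world to camera coordinates). Camera axes: x right, y up, looking along -z (the intrinsics and any distortion apply to the point x, -y, -z); pixel columns grow to the right and rows downward; lengths in m; the calibration is good to about 2 mm. A picture is of the moment at which its call begins.
- robot.close_job(): hands the job in; it is judged then, once.
The state is a dict: "t": time; "joint_positions": joint angles; "dq": joint speeds; "joint_torque": joint torques, N m; "tool_pos": TCP position; "eef_rot": TCP orientation; "wrist_force": force on the tool from outside, world axes, zero at the start; "moment": the same for the moment, N m; "opening": opening from 0.0 (shut) to 1.0 (fully open); "grip_force": force on a finger pad.
Only numpy, scipy, OpenCV 4.12 (cv2) and the standard library are available. Lean on these libraries where they do the work, as an engineer would, in place of code of your own. Each camera call takes 0.05 s, during which the arm holds its last target. There are 200 camera calls.

## Working session

There is one attempt and no reset: what is moved stays moved. The work goes in short steps, Python scripts to look and compute and a shell command to move; the robot and the scene stay as the last step left them, time stands still between calls to the robot, and variables do not carry over. Pictures are saved under pics/ and viewed, at most 10 in all, crops included, and the job is handed in when it is done.

```bash
ls; mkdir -p pics; cat > h.py <<'E'
import numpy as np, cv2
from station import robot
def grab(n):
    c=robot.camera(n); return c
def K(c): return np.array([[c["fx"],0,c["cx"]],[0,c["fy"],c["cy"]],[0,0,1.]])
F=np.diag([1,-1,-1.])
def pts(c):
    "world point of each pixel from range"
    h,w=c["range_z"].shape
    u,v=np.meshgrid(np.arange(w),np.arange(h))
    n=cv2.undistortPoints(np.stack([u,v],-1).reshape(-1,1,2).astype(np.float64),K(c),np.array(c["D"])).reshape(h,w,2)
    z=c["range_z"][...,None]
    p=np.concatenate([n*z,z],-1)@F
    M=np.linalg.inv(np.array(c["camera_from_world"]))
    return p@M[:3,:3].T+M[:3,3]
def ray(c,uv,z):
    "cast pixel onto plane height z"
    uv=np.array(uv,float).reshape(-1,1,2)
    n=cv2.undistortPoints(uv,K(c),np.array(c["D"])).reshape(-1,2)
    d=np.c_[n,np.ones(len(n))]@F
    M=np.linalg.inv(np.array(c["camera_from_world"]))
    d=d@M[:3,:3].T; o=M[:3,3]
    return o+d*((z-o[2])/d[:,2])[:,None]
E
python3 - <<'E'
from h import *
import pickle
print(robot.grip_depth, {k:np.round(v,3) for k,v in robot.state().items()})
cs={n:grab(n) for n in("side","top")}
pickle.dump(cs,open("c0.pkl","wb"))
for n,c in cs.items():
    cv2.imwrite(f"pics/{n}0.png",c["pixels"]); print(n,c["fx"],c["D"],np.linalg.inv(c["camera_from_world"])[:3,3])
E
```

```text
pics
0.0187 {'t': np.float64(0.0), 'joint_positions': array([-0.927,  0.502, -0.427,  1.551,  0.221,  1.138, -0.21 ]), 'dq': array([ 0.   ,  0.   , -0.001, -0.001, -0.001,  0.   , -0.002]), 'joint_torque': array([-1.0000e-03, -5.6952e+01, -5.8170e+00, -2.8094e+01,  1.1000e-02,
        1.2000e-02, -0.0000e+00]), 'tool_pos': array([0.241, 0.603, 0.23 ]), 'eef_rot': array([-0.   ,  0.189,  0.982, -0.001]), 'wrist_force': array([-0.059,  0.78 ,  0.232]), 'moment': array([-0.031, -0.037,  0.015]), 'grip_force': np.float64(0.0), 'opening': np.float64(0.998)}
side 425.70587098936045 [0.0265011 0.        0.        0.        0.       ] [ 0.243998   -0.94868732  0.814821  ]
top 461.8469921959959 [-0.01827749  0.          0.          0.          0.        ] [ 0.32923924 -0.01274666  1.19403149]
```

View pics/top0.png

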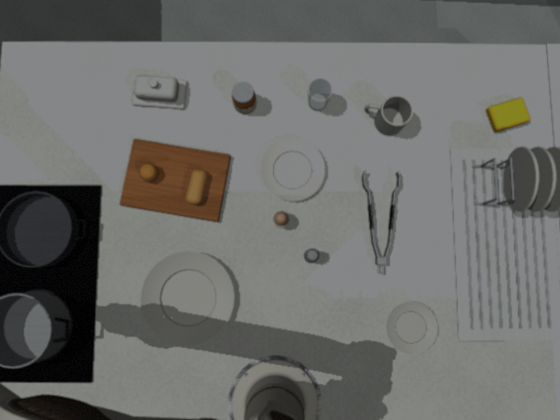

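View pics/side0.png

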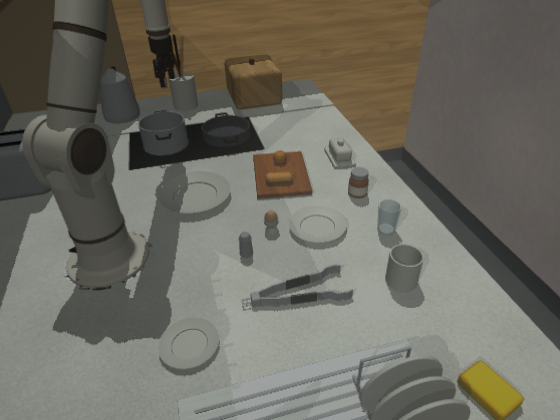

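The top view shows the tongs with their head at (381,262) and jaws at (367,178) and (398,178). The round roll is at (148,172) and the long roll at (197,187). There are three plates, at (294,169), (189,297) and (411,327). The side view matches: round roll (280,157), long roll (279,177), tongs at about (300,290). Next I'll measure all of these.

```bash
cat > m.py <<'E'
from h import *
import pickle
cs=pickle.load(open("c0.pkl","rb"))
P={n:pts(c) for n,c in cs.items()}
hsv={n:cv2.cvtColor(c["pixels"],cv2.COLOR_BGR2HSV) for n,c in cs.items()}
E
python3 - <<'E'
from m import *
t=cs["top"];p=P["top"]
print("counter z",[np.round(p[v,u],4) for u,v in((340,200),(250,230),(300,60))])
def comp(n,box,zmin,zmax=.3):
    u0,v0,u1,v1=box; m=np.zeros(P[n].shape[:2],bool); m[v0:v1,u0:u1]=1
    return m&(P[n][...,2]>zmin)&(P[n][...,2]<zmax)
for name,b,z in [("plateA",(255,128,335,207),.008),("plateB",(130,240,248,350),.008),("plateC",(380,295,445,360),.008),
 ("round",(133,155,164,187),.026),("long",(180,163,215,212),.026),("jar",(225,75,262,118),.03),("tumbler",(302,72,336,115),.03),("mug",(372,90,416,140),.03),("salt",(300,240,325,268),.03),("egg",(268,205,292,231),.03),("board",(115,130,240,225),.010)]:
    q=p[comp("top",b,z)]
    (cx,cy),r=cv2.minEnclosingCircle(q[:,:2].astype(np.float32)); zz=np.percentile(q[:,2],[50,98])
    print(name,len(q),"c",np.round([cx,cy],4),"d",round(2*r,4),"z50/98",np.round(zz,4),"mean",np.round(q.mean(0)[:2],4), "rect",cv2.minAreaRect(q[:,:2].astype(np.float32)))
for n,b in(("top",(355,165,412,280)),("side",(235,258,360,312))):
    q=P[n][comp(n,b,.012,.06)]
    print(n,len(q),np.percentile(q[:,2],[50,90,98]),q.min(0),q.max(0))
    h=q[q[:,0]<q[:,0].min()+.04]
    for x in np.arange(q[:,0].min(),q[:,0].max(),.02):
        s=q[(q[:,0]>=x)&(q[:,0]<x+.02)&(q[:,2]>.02)]
        y=np.sort(s[:,1]); 
        if len(y)>1: k=np.argmax(np.diff(y)); print(round(x+.01,3),len(y),np.round([y[0],y[k],y[k+1],y[-1]],4))
for n,b in (("side",(265,145,300,168)),("side",(262,166,298,188))):
    q=P[n][comp(n,b,.026)]; print("side",len(q),q.mean(0),q.min(0),q.max(0))
# plate seen in side
q=P["side"][comp("side",(285,200,352,247),.008)];print("plateA side",cv2.minEnclosingCircle(q[:,:2].astype(np.float32)),np.percentile(q[:,2],98))
crop=t["pixels"][120:280,110:440]
cv2.imwrite("pics/crop.png",cv2.convertScaleAbs(cv2.resize(crop,None,fx=2.4,fy=2.4,interpolation=3),alpha=1.8))
E
```

```text
counter z [array([ 0.51  , -0.1678,  0.0036]), array([ 4.319e-01,  6.660e-02, -2.000e-04]), array([ 0.898 , -0.0657, -0.0048])]
plateA 2082 c [ 0.5914 -0.043 ] d 0.1701 z50/98 [0.0132 0.0205] mean [ 0.593  -0.0422] rect ((0.5914703607559204, -0.042471662163734436), (0.16558292508125305, 0.1671292930841446), 44.698299407958984)
plateB 5503 c [0.2619 0.2008] d 0.3123 z50/98 [0.0168 0.0277] mean [0.2598 0.2235] rect ((0.2624238133430481, 0.21558840572834015), (0.23443803191184998, 0.24293337762355804), 12.578421592712402)
plateC 1078 c [ 0.1828 -0.3493] d 0.1474 z50/98 [0.0114 0.0169] mean [ 0.1833 -0.3437] rect ((0.18564948439598083, -0.3416774272918701), (0.13153941929340363, 0.13147909939289093), 20.34711265563965)
round 301 c [0.578  0.3235] d 0.0493 z50/98 [0.0528 0.0599] mean [0.5748 0.3203] rect ((0.5777706503868103, 0.32354116439819336), (0.04685770347714424, 0.045826464891433716), 38.150577545166016)
long 564 c [0.5412 0.2038] d 0.0932 z50/98 [0.0456 0.0515] mean [0.5385 0.2008] rect ((0.5409128665924072, 0.20209279656410217), (0.04255850240588188, 0.09264037758111954), 77.5620
[... 2171 characters left out ...]
3    -0.2927 -0.2529 -0.2475]
0.447 59 [-0.3035 -0.2946 -0.2537 -0.242 ]
0.467 58 [-0.3069 -0.2969 -0.2507 -0.2425]
0.487 52 [-0.3079 -0.3009 -0.2506 -0.2398]
0.507 45 [-0.3083 -0.3031 -0.2459 -0.2423]
0.527 49 [-0.3186 -0.3056 -0.2466 -0.2356]
0.547 46 [-0.3257 -0.3157 -0.2387 -0.2299]
0.567 46 [-0.3261 -0.3172 -0.2348 -0.2245]
0.587 12 [-0.3206 -0.3154 -0.2345 -0.2311]
side 138 [0.57116214 0.31015109 0.044089  ] [0.55030062 0.2932699  0.02632934] [0.59771892 0.34009555 0.06052829]
side 261 [0.53458484 0.18913586 0.04017659] [0.49160241 0.16884958 0.02620686] [0.58106441 0.21783987 0.05009226]
plateA side ((0.5872791409492493, -0.04450039193034172), 0.08597210049629211) 0.018254616257819385
```

View pics/crop.png

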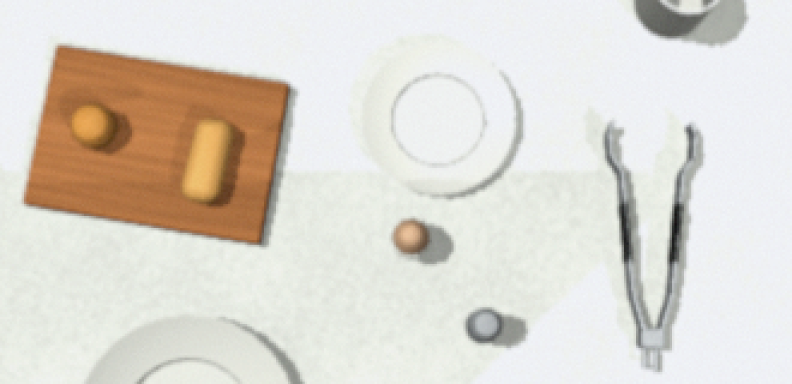

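Round items on the board: pixel (148,172), 48 mm across and about 41 mm tall, against the long one at (197,187), 93 × 42 mm. The first is the round roll. The plates at (294,169), (189,297) and (411,327) measure 170, 240 and 132 mm, so the first is the one meant. The enlarged crop confirms both. Now I'll check the sleeves in both views and work out the first move.

```bash
cat >> h.py <<'E'
from scipy.spatial.transform import Rotation as R
def delta(pos,yaw):
    "rows numbers to reach TCP pos with tool y at world angle 90deg+yaw, z down"
    s=robot.state(); q=np.array(s["eef_rot"]); R0=R.from_quat(q[[1,2,3,0]])
    y=np.array([-np.sin(yaw),np.cos(yaw),0]); z=np.array([0,0,-1.]); x=np.cross(y,z)
    Rt=R.from_matrix(np.c_[x,y,z])
    print("now",np.round(s["tool_pos"],4),"t",round(s["t"],2),"d cm",np.round(R0.inv().apply(np.array(pos)-s["tool_pos"])*100,2),"rot",np.round((R0.inv()*Rt).as_rotvec(),3), "toolaxes(x,y,z rows world)",np.round(R0.as_matrix().T,2).tolist())
E
python3 - <<'E'
from m import *
for n,b in(("top",(355,165,412,280)),("side",(235,258,360,312))):
    u0,v0,u1,v1=b; g=hsv[n][v0:v1,u0:u1,2]
    m=(g<45).astype(np.uint8)
    k,l,st,ce=cv2.connectedComponentsWithStats(m)
    for i in range(1,k):
        if st[i,4]>25:
            uv=ce[i]+[u0,v0]; print(n,st[i].tolist(),uv,ray(cs[n],uv,.028 if n=="top" else .016), g.min())
delta([.4645,-.272,.12],-.018)
E
```

```text
top [13, 40, 4, 24, 48] [369.91666667 216.72916667] [[ 0.46328282 -0.24031263  0.028     ]] 11
top [34, 40, 5, 25, 61] [390.80327869 216.93442623] [[ 0.46275366 -0.29374728  0.028     ]] 11
now [0.2414 0.6029 0.2304] t 0.1 d cm [-53.23 -72.91  11.16] rot [-0.002 -0.    -0.363] toolaxes(x,y,z rows world) [[-0.93, 0.37, 0.0], [0.37, 0.93, -0.0], [-0.0, -0.0, -1.0]]
```

```bash
python3 -m creep '[[-53,-72.8,11,0,0,-0.363],[-53,-72.8,11,0,0,-0.363],[-53,-72.8,11,0,0,-0.363],[-53,-72.8,11,0,0,-0.363],[-53,-72.8,11,0,0,-0.363],[-53,-72.8,11,0,0,-0.363],[-53,-72.8,11,0,0,-0.363],[-53,-72.8,11,0,0,-0.363],[-53,-72.8,11,0,0,-0.363],[-53,-72.8,11,0,0,-0.363],[-53,-72.8,11,0,0,-0.363],[-53,-72.8,11,0,0,-0.363],[-53,-72.8,11,0,0,-0.363],[-53,-72.8,11,0,0,-0.363],[-53,-72.8,11,0,0,-0.363],[-53,-72.8,11,0,0,-0.363],[-53,-72.8,11,0,0,-0.363],[-53,-72.8,11,0,0,-0.363],[-53,-72.8,11,0,0,-0.363],[-53,-72.8,11,0,0,-0.363]]' 1
python3 -c "
from h import *
delta([.4625,-.270,.12],-.018)"
```

```text
t: 2.1
tool_pos: [0.4623, -0.2711, 0.1204]
eef_rot: [-0.001, 0.011, 1.0, 0.0]
wrist_force: [-0.7, 1.6, -0.2]
opening: 1.0
grip_force: 0.0
now [ 0.4623 -0.2711  0.1204] t 2.1 d cm [-0.02  0.11  0.04] rot [ 0.    -0.001 -0.004] toolaxes(x,y,z rows world) [[-1.0, 0.02, 0.0], [0.02, 1.0, 0.0], [-0.0, 0.0, -1.0]]
```

```bash
python3 -m creep '[[0,0.1,4,0,0,0],[0,0.1,8,0,0,0],[0,0.1,8,0,0,0],[0,0.1,8,0,0,0]]' 1
python3 - <<'E'
from h import *
o=[]
for n,b in(("side",(230,200,370,320)),("top",(330,150,430,280))):
    c=grab(n)["pixels"]; u0,v0,u1,v1=b
    o.append(cv2.resize(c[v0:v1,u0:u1],(390,int(390*(v1-v0)/(u1-u0))),interpolation=3))
h=max(i.shape[0] for i in o)
o=[cv2.copyMakeBorder(i,0,h-i.shape[0],0,0,0) for i in o]
cv2.imwrite("pics/hover.png",cv2.convertScaleAbs(np.hstack(o),alpha=1.7))
E
```

```text
t: 2.5
tool_pos: [0.4625, -0.2663, 0.0413]
eef_rot: [-0.001, 0.008, 1.0, 0.001]
wrist_force: [0.4, -0.4, 0.5]
opening: 1.0
grip_force: 0.0
```

View pics/hover.png

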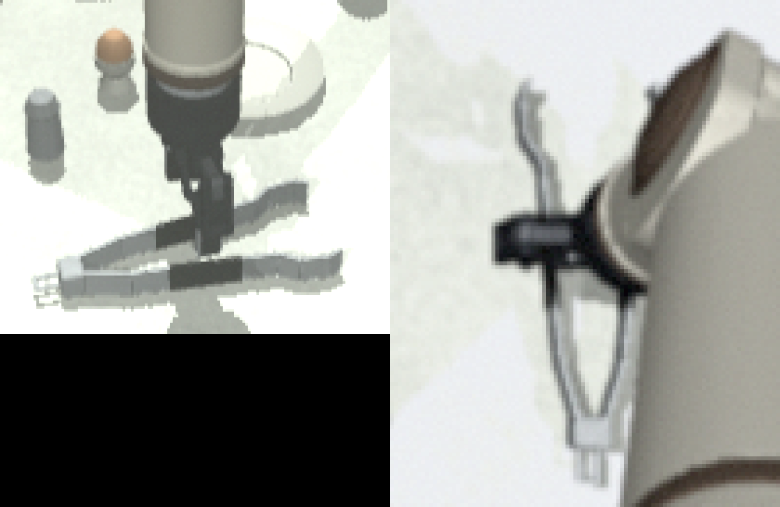

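The crop shows the near finger tip at (208,250), over the near sleeve but still above it. The egg cup and salt shaker are clear. I'll use the range data to get the finger position relative to the sleeves.

```bash
python3 - <<'E'
from h import *
s=robot.state();print(np.round(s["tool_pos"],4),np.round(s["dq"],3))
c=grab("side");p=pts(c)
m=(p[...,2]>.04)&(p[...,2]<.075)&(p[...,0]>.42)&(p[...,0]<.51)&(p[...,1]<-.2)&(p[...,1]>-.36)
q=p[m];print(len(q),q.min(0),np.percentile(q,[5,50,95],axis=0),q.max(0))
near=q[q[:,1]<np.percentile(q[:,1],50)];print(near.mean(0),near[:,0].min(),near[:,0].max())
c=grab("top");p=pts(c)
m=(p[...,2]>.04)&(p[...,2]<.12)&(p[...,0]>.42)&(p[...,0]<.51)&(p[...,1]<-.2)&(p[...,1]>-.36)
q=p[m];print(len(q),q.min(0),q.max(0))
delta([.4625,-.270,.0],-.018)
E
```

```text
[ 0.4646 -0.2681  0.0433] [ 0.005 -0.014  0.005 -0.011  0.002 -0.007  0.002]
70 [ 0.45043339 -0.3267622   0.05417843] [[ 0.45101303 -0.32502341  0.05721697]
 [ 0.45718543 -0.31634134  0.06794765]
 [ 0.47227723 -0.22278613  0.07452534]] [ 0.47278773 -0.22134882  0.07498832]
[ 0.45946958 -0.32109338  0.06780633] 0.4504333942857056 0.47242886651706706
32 [ 0.45344768 -0.23223144  0.05852456] [ 0.48070631 -0.20167404  0.11987512]
now [ 0.4647 -0.2688  0.0436] t 2.7 d cm [ 0.24 -0.12  4.36] rot [-0.002  0.004  0.001] toolaxes(x,y,z rows world) [[-1.0, 0.02, -0.0], [0.02, 1.0, -0.0], [0.0, -0.0, -1.0]]
```

```bash
python3 -m creep '[[0.1,-0.2,2,0,0,0],[0.1,-0.2,3.6,0,0,0],[0.1,-0.2,3.6,0,0,0],[0.1,-0.2,3.6,0,0,0],[0.1,-0.2,3.6,0,0,0],[0.1,-0.2,3.6,0,0,0]]' 1
python3 -c "
from h import *
delta([.4625,-.271,.0],-.018)"
```

```text
t: 3.3
tool_pos: [0.4629, -0.2707, 0.0064]
eef_rot: [0.001, 0.009, 1.0, -0.0]
wrist_force: [0.9, -0.3, 0.3]
opening: 0.994
grip_force: 0.0
now [ 0.4629 -0.2707  0.0064] t 3.3 d cm [ 0.04 -0.03  0.64] rot [-0.001  0.002  0.   ] toolaxes(x,y,z rows world) [[-1.0, 0.02, -0.0], [0.02, 1.0, -0.0], [0.0, -0.0, -1.0]]
```

```bash
python3 -m creep '[[0,0,0.5,0,0,0],[0,0,0.5,0,0,0],[0,0,0.5,0,0,0]]' 1
python3 -m creep '[[0,0,0,0,0,0],[0,0,0,0,0,0],[0,0,0,0,0,0],[0,0,0,0,0,0],[0,0,0,0,0,0],[0,0,0,0,0,0],[0,0,0,0,0,0],[0,0,0,0,0,0]]' 0.62
```

```text
t: 3.6
tool_pos: [0.4618, -0.2702, 0.0001]
eef_rot: [-0.0, 0.009, 1.0, 0.0]
wrist_force: [0.0, 0.9, -0.9]
opening: 0.999
grip_force: 0.0
t: 4.4
tool_pos: [0.4628, -0.2708, 0.0013]
eef_rot: [0.001, 0.009, 1.0, -0.0]
wrist_force: [-1.0, 0.3, 8.0]
opening: 0.629
grip_force: 11.2
```

```bash
python3 -m creep '[[0,0,-1,0,0,0],[0,0,-3,0,0,0],[0,0,-6,0,0,0],[0,0,-10,0,0,0],[0,0,-14,0,0,0],[0,0,-16,0,0,0],[0,0,-16,0,0,0],[0,0,-16,0,0,0],[0,0,-16,0,0,0],[0,0,-16,0,0,0]]' 0.62
python3 - <<'E'
from h import *
import pickle
cs={n:grab(n) for n in("side","top")}; pickle.dump(cs,open("c1.pkl","wb"))
p=pts(cs["side"]); print(np.round(robot.state()["tool_pos"],4))
m=(p[...,2]>.10)&(p[...,2]<.21)&(p[...,0]>.3)&(p[...,0]<.6)&(p[...,1]<-.2)&(p[...,1]>-.36)
q=p[m]
print(q.min(0),q.max(0))
for x in np.arange(.32,.6,.02):
    s=q[(abs(q[:,0]-x)<.01)&(q[:,1]>-.4)]
    if len(s): print(round(x,2),len(s),np.round(np.percentile(s[:,2],[2,98]),4),np.round([s[:,1].min(),s[:,1].max()],4))
cv2.imwrite("pics/lift.png",cv2.convertScaleAbs(cv2.resize(cs["side"]["pixels"][100:340,180:420],(720,600),interpolation=3),alpha=1.7))
E
```

```text
t: 5.4
tool_pos: [0.4609, -0.2697, 0.1586]
eef_rot: [-0.001, 0.009, 1.0, 0.001]
wrist_force: [-0.0, 0.1, -0.6]
opening: 0.623
grip_force: 8.5
[ 0.4613 -0.2699  0.159 ]
[ 0.31488139 -0.32742644  0.15444597] [ 0.58224232 -0.21934431  0.209927  ]
0.32 30 [0.1672 0.1724] [-0.2772 -0.2599]
0.34 111 [0.1575 0.1836] [-0.2833 -0.2565]
0.36 144 [0.1576 0.1843] [-0.2845 -0.2552]
0.38 169 [0.1575 0.1839] [-0.2907 -0.2494]
0.4 181 [0.1563 0.185 ] [-0.2929 -0.2467]
0.42 178 [0.1565 0.1843] [-0.2957 -0.245 ]
0.44 234 [0.1568 0.2088] [-0.3258 -0.2193]
0.46 134 [0.1596 0.2063] [-0.3274 -0.2382]
0.48 73 [0.1575 0.1847] [-0.3012 -0.294 ]
0.5 113 [0.1573 0.1853] [-0.3019 -0.2436]
0.52 169 [0.1578 0.1853] [-0.3045 -0.2426]
0.54 170 [0.1581 0.1855] [-0.3154 -0.2322]
0.56 161 [0.1585 0.1859] [-0.3162 -0.2298]
0.58 89 [0.1583 0.186 ] [-0.3136 -0.232 ]
```

View pics/lift.png

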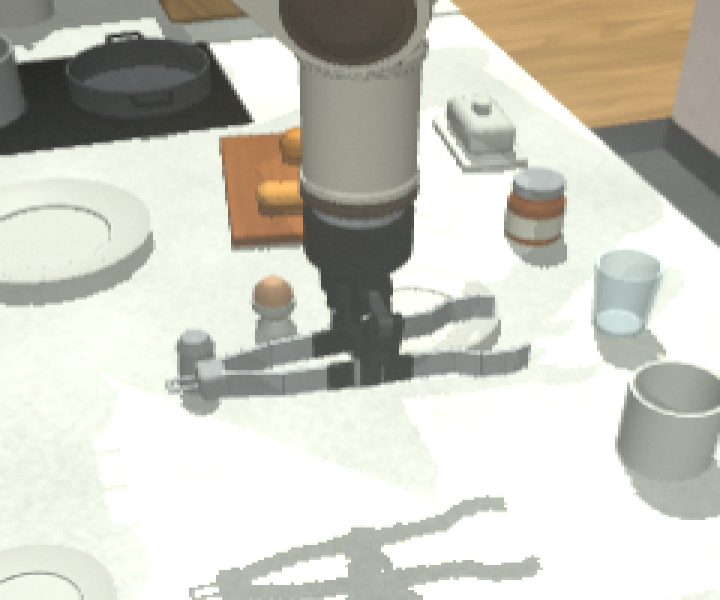

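The tongs are lifted level, with their lower edge at about z = 0.157. In the crop the arms lie at about (215,380) to (530,350), and nothing else has moved. Next I carry them to just above the round roll.

```bash
python3 -m creep '[[0,1,0,0,0,0],[0,3,0,0,0,0.01],[0,6,0,0,0,0.02],[0,10,0,0,0,0.03],[-0.2,14,0,0,0,0.04],[-0.3,18,0,0,0,0.05],[-0.4,22,0,0,0,0.06],[-0.4,26,0,0,0,0.07],[-0.5,30,0,0,0,0.08],[-0.5,34,0,0,0,0.09],[-0.6,38,0,0,0,0.1],[-0.6,42,0,0,0,0.11],[-0.7,46,0,0,0,0.12],[-0.7,50,0,0,0,0.13],[-0.8,53,0,0,0,0.132],[-0.8,56,0,0,0,0.132],[-0.8,58,0,0,0,0.132],[-0.8,59.5,0,0,0,0.132],[-0.8,60.2,0,0,0,0.132],[-0.8,60.5,0,0,0,0.132]]' 0.62
python3 -m creep '[[0,0,3,0,0,0],[0,0,5,0,0,0],[0,0,6,0,0,0],[0,0,6,0,0,0],[0,0,6,0,0,0],[0,0,6,0,0,0],[0,0,6,0,0,0]]' 0.62
cat > look.py <<'E'
from h import *
import sys
print(np.round(robot.state()["tool_pos"],4))
o=[]
for n,b in(("top",(110,125,240,225)),("side",(235,120,335,210))):
    c=grab(n); p=pts(c); g=c["pixels"]; u0,v0,u1,v1=b
    o.append(cv2.resize(g[v0:v1,u0:u1],None,fx=3.5,fy=3.5,interpolation=3))
    h=cv2.cvtColor(g,cv2.COLOR_BGR2HSV)
    br=(h[...,1]>100)&(h[...,0]<30)&(p[...,2]>.028)&(p[...,1]>.26)&(p[...,1]<.38)&(p[...,0]>.52)&(p[...,0]<.63)
    q=p[br]; 
    if len(q)>5: print(n,"roll",len(q),np.round(q.min(0),4),np.round(q.max(0),4),np.round(q.mean(0),4))
    zt=robot.state()["tool_pos"][2]
    m=(p[...,2]>zt-.006)&(p[...,2]<zt+.035)&(p[...,1]>.2)&(p[...,1]<.45)&(p[...,0]>.3)&(p[...,0]<.64)&(h[...,1]<70)
    q=p[m]; print(n,"tongs",len(q),np.round(q.min(0),4),np.round(q.max(0),4))
    for x in np.arange(.35,.63,.02):
        s=q[abs(q[:,0]-x)<.01]
        if len(s)>3:
            y=np.sort(s[:,1]);d=np.diff(y);k=np.argmax(d); print(round(x,2),np.round([y[0],y[k],y[k+1],y[-1]],4),"z",np.round([s[:,2].min(),s[:,2].max()],4))
H=max(i.shape[0] for i in o); o=[cv2.copyMakeBorder(i,0,H-i.shape[0],0,0,0) for i in o]
im=np.hstack(o); im=im[:, :800] if im.shape[1]>800 else im
cv2.imwrite(sys.argv[1],cv2.convertScaleAbs(im,alpha=1.7)); print(im.shape)
E
python3 look.py pics/over.png
```

```text
t: 7.5
tool_pos: [0.4804, 0.3346, 0.16]
eef_rot: [-0.0, 0.075, 0.997, -0.0]
wrist_force: [-0.0, -0.8, -1.5]
opening: 0.623
grip_force: 8.5
t: 8.2
tool_pos: [0.4815, 0.3348, 0.1015]
eef_rot: [0.001, 0.075, 0.997, 0.001]
wrist_force: [0.1, -0.2, -1.7]
opening: 0.618
grip_force: 8.5
[0.4815 0.3348 0.1015]
top roll 215 [0.5274 0.2787 0.028 ] [0.6013 0.3553 0.4797] [0.5755 0.3262 0.0584]
top tongs 529 [0.3997 0.2796 0.0965] [0.6091 0.3615 0.1351]
0.41 [0.3256 0.3298 0.3307 0.3327] z [0.0993 0.1289]
0.43 [0.3203 0.3269 0.3284 0.3284] z [0.0965 0.1306]
0.45 [0.3156 0.3236 0.3565 0.3604] z [0.0974 0.1317]
0.47 [0.3062 0.321  0.3571 0.3586] z [0.1012 0.1316]
0.49 [0.3081 0.3085 0.3103 0.3111] z [0.1263 0.1332]
0.51 [0.3035 0.3086 0.3113 0.3113] z [0.1076 0.1299]
0.53 [0.2987 0.3077 0.3513 0.353 ] z [0.102  0.1351]
0.55 [0.2842 0.3029 0.3497 0.3545] z [0.1053 0.1334]
0.57 [0.2804 0.29   0.353  0.3615] z [0.0979 0.1347]
0.59 [0.2796 0.2861 0.354  0.3606] z [0.1014 0.1346]
0.61 [0.3492 0.354  0.3549 0.3559] z [0.105  0.1325]
side roll 138 [0.52   0.2935 0.0282] [0.5989 0.3313 0.4884] [0.5678 0.3087 0.0715]
side tongs 945 [0.3393 0.2726 0.0955] [0.6046 0.3677 0.1354]
0.35 [0.3367 0.3367 0.342  0.365 ] z [0.1098 0.1265]
0.37 [0.3316 0.3556 0.3593 0.3613] z [0.0997 0.1286]
0.39 [0.3274 0.3435 0.3508 0.3624] z [0.0955 0.1279]
0.41 [0.3174 0.3347 0.3572 0.3676] z [0.0977 0.1291]
0.43 [0.312  0.3267 0.3553 0.3672] z [0.0996 0.1293]
0.45 [0.3106 0.3238 0.3545 0.3662] z [0.1001 0.1291]
0.47 [0.2891 0.3178 0.3528 0.3628] z [0.0998 0.1354]
0.49 [0.2959 0.3142 0.3538 0.3677] z [0.1002 0.135 ]
0.51 [0.2968 0.3124 0.3472 0.3597] z [0.1014 0.131 ]
0.53 [0.2882 0.3041 0.3478 0.3615] z [0.1012 0.1333]
0.55 [0.2767 0.2984 0.3476 0.3585] z [0.1014 0.1308]
0.57 [0.2726 0.2867 0.3522 0.3646] z [0.1017 0.1313]
0.59 [0.2732 0.286  0.3468 0.3626] z [0.1026 0.1306]
0.61 [0.3445 0.346  0.3492 0.3552] z [0.1051 0.1292]
(350, 800, 3)
```

View pics/over.png

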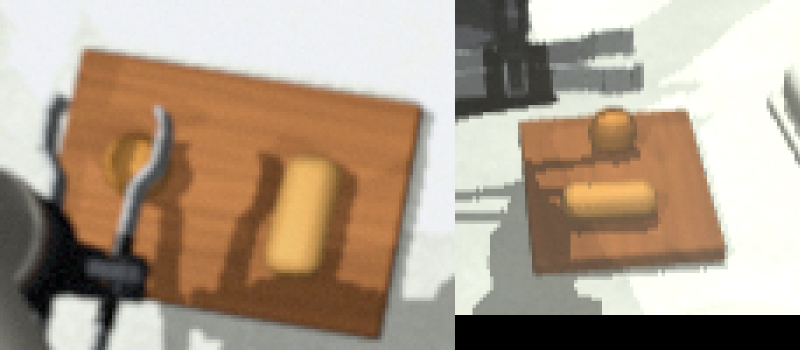

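The top crop shows the jaws straddling the roll at (135,165), with the left arm at (55,150) and the right arm at (160,130). The jaws are about 5 mm too far forward and 2 mm too far right. The long roll at (305,215) is well clear. I'll correct that and descend.

```bash
python3 -m creep '[[0.5,0.15,0,0,0,0],[0.5,0.15,1,0,0,0],[0.5,0.15,2.5,0,0,0],[0.5,0.15,4,0,0,0],[0.5,0.15,5.5,0,0,0],[0.5,0.15,6.5,0,0,0],[0.5,0.15,7.2,0,0,0],[0.5,0.15,7.4,0,0,0],[0.5,0.15,7.4,0,0,0],[0.5,0.15,7.4,0,0,0],[0.5,0.15,7.4,0,0,0]]' 0.62
python3 look.py pics/down.png
```

```text
t: 9.4
tool_pos: [0.4766, 0.337, 0.027]
eef_rot: [0.0, 0.075, 0.997, 0.0]
wrist_force: [0.3, 0.8, -0.5]
opening: 0.624
grip_force: 8.5
[0.4766 0.337  0.027 ]
top roll 308 [0.5536 0.2837 0.0282] [0.6039 0.3601 0.0611] [0.5755 0.321  0.0498]
top tongs 685 [0.3191 0.2005 0.021 ] [0.6092 0.3759 0.0602]
0.35 [0.2082 0.2381 0.2588 0.3056] z [0.021  0.0282]
0.37 [0.2005 0.2733 0.2758 0.2803] z [0.021  0.0299]
0.39 [0.333  0.3339 0.3351 0.3358] z [0.0304 0.0414]
0.41 [0.3255 0.3342 0.3349 0.3349] z [0.0267 0.0577]
0.43 [0.3214 0.3217 0.3226 0.3285] z [0.0267 0.0584]
0.45 [0.3163 0.3238 0.3599 0.3641] z [0.0258 0.0583]
0.47 [0.3074 0.3212 0.3629 0.3629] z [0.0241 0.0542]
0.49 [0.3074 0.3074 0.3089 0.3122] z [0.0395 0.0571]
0.51 [0.3046 0.3084 0.3097 0.3109] z [0.0302 0.057 ]
0.53 [0.2994 0.3079 0.355  0.3581] z [0.0295 0.0566]
0.55 [0.2858 0.3106 0.3536 0.3578] z [0.0217 0.059 ]
0.57 [0.2818 0.2901 0.3576 0.3759] z [0.0218 0.0577]
0.59 [0.2824 0.2883 0.3542 0.374 ] z [0.0224 0.0581]
0.61 [0.3519 0.3567 0.3695 0.3695] z [0.0217 0.0602]
side roll 74 [0.5511 0.2975 0.0339] [0.5992 0.3537 0.0567] [0.5725 0.3164 0.0499]
side tongs 979 [0.3002 0.2008 0.021 ] [0.6013 0.3704 0.0605]
0.35 [0.2604 0.2972 0.3374 0.3673] z [0.0212 0.0534]
0.37 [0.2008 0.2719 0.3335 0.3667] z [0.021  0.0555]
0.39 [0.3217 0.3433 0.358  0.3666] z [0.0264 0.0557]
0.41 [0.3172 0.3342 0.3576 0.367 ] z [0.0238 0.0569]
0.43 [0.3108 0.3287 0.3568 0.3704] z [0.0224 0.0559]
0.45 [0.302  0.3244 0.3537 0.3671] z [0.0234 0.0558]
0.47 [0.2898 0.3127 0.3546 0.3621] z [0.0236 0.0605]
0.49 [0.3    0.3127 0.3508 0.3637] z [0.0269 0.0541]
0.51 [0.2982 0.3079 0.3479 0.3627] z [0.0249 0.0557]
0.53 [0.2913 0.3022 0.3479 0.3605] z [0.0234 0.0581]
0.55 [0.2757 0.3225 0.3488 0.3608] z [0.0272 0.0596]
0.57 [0.2769 0.3065 0.3404 0.3658] z [0.0235 0.0564]
0.59 [0.2755 0.3075 0.3496 0.3665] z [0.0294 0.0568]
(350, 800, 3)
```

View pics/down.png

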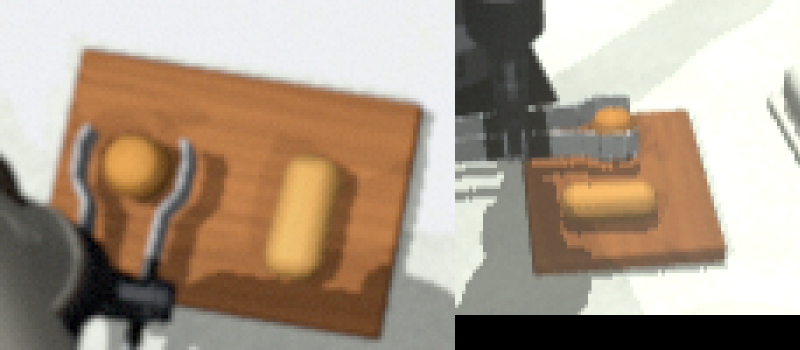

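The top crop shows the round roll at (135,167) centred between the jaws at (85,150) and (190,165), with the side view showing the jaws at the roll's height. Closing now.

```bash
python3 -m creep '[[0,0,0.2,0,0,0],[0,0,0.2,0,0,0],[0,0,0.2,0,0,0],[0,0,0.2,0,0,0],[0,0,0.2,0,0,0]]' 0.5
python3 -m creep '[[0,0,0,0,0,0],[0,0,0,0,0,0],[0,0,0,0,0,0],[0,0,0,0,0,0],[0,0,0,0,0,0]]' 0.42
python3 -m creep '[[0,0,0,0,0,0],[0,0,0,0,0,0],[0,0,0,0,0,0]]' 0.4
```

```text
t: 10.0
tool_pos: [0.476, 0.3367, 0.0243]
eef_rot: [-0.0, 0.075, 0.997, 0.0]
wrist_force: [-0.4, 0.1, -1.2]
opening: 0.504
grip_force: 9.8
t: 10.5
tool_pos: [0.4761, 0.3368, 0.0244]
eef_rot: [0.0, 0.075, 0.997, 0.0]
wrist_force: [-0.7, 0.1, -0.1]
opening: 0.435
grip_force: 52.7
t: 10.8
tool_pos: [0.4761, 0.3368, 0.0244]
eef_rot: [0.0, 0.075, 0.997, 0.0]
wrist_force: [-0.2, 0.1, 0.5]
opening: 0.431
grip_force: 61.5
```

```bash
python3 -m creep '[[0,0,-0.3,0,0,0],[0,0,-1,0,0,0],[0,0,-2,0,0,0],[0,0,-3.5,0,0,0],[0,0,-5.5,0,0,0],[0,0,-7.5,0,0,0],[0,0,-9,0,0,0],[0,0,-10,0,0,0],[0,0,-10.5,0,0,0],[0,0,-10.5,0,0,0],[0,0,-10.5,0,0,0],[0,0,-10.5,0,0,0]]' 0.4
python3 - <<'E'
from h import *
print(np.round(robot.state()["tool_pos"],4))
o=[]
for n,b in(("top",(100,125,240,225)),("side",(230,90,330,190))):
    c=grab(n); p=pts(c); g=c["pixels"]; u0,v0,u1,v1=b
    o.append(cv2.resize(g[v0:v1,u0:u1],(380,int(380*(v1-v0)/(u1-u0))),interpolation=3))
    h=cv2.cvtColor(g,cv2.COLOR_BGR2HSV)
    q=p[(h[...,1]>100)&(h[...,0]<30)&(p[...,2]>.09)&(p[...,2]<.2)&(p[...,1]>.26)&(p[...,1]<.38)&(p[...,0]>.5)&(p[...,0]<.65)]
    print(n,len(q),q.min(0),q.max(0))
H=max(i.shape[0] for i in o); o=[cv2.copyMakeBorder(i,0,H-i.shape[0],0,0,0) for i in o]
cv2.imwrite("pics/held.png",cv2.convertScaleAbs(np.hstack(o),alpha=1.7))
p=np.array([.589,-.0437]); 
E
```

```text
t: 12.0
tool_pos: [0.4754, 0.3362, 0.1283]
eef_rot: [-0.001, 0.075, 0.997, -0.001]
wrist_force: [0.1, -0.2, -1.7]
opening: 0.431
grip_force: 61.4
[0.4754 0.3362 0.1283]
top 356 [0.50142756 0.29540023 0.12423647] [0.6017785 0.3479108 0.1654209]
side 56 [0.55245064 0.30159437 0.14625213] [0.58937585 0.32936015 0.1625299 ]
```

View pics/held.png

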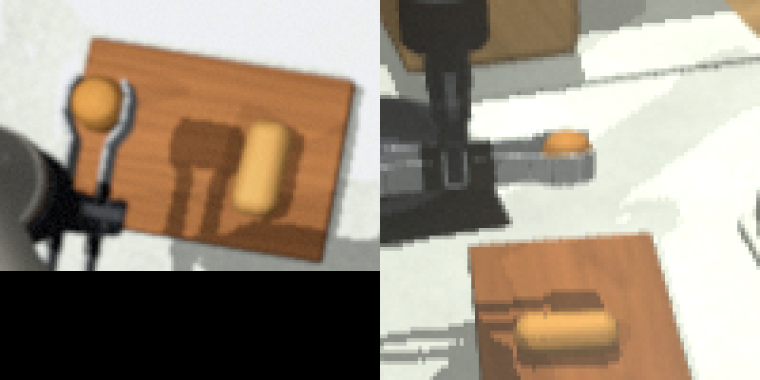

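The roll is held firmly between both jaws, at (97,103) in the top crop and (567,142) in the side crop, and it's about 10 cm above the board. The long roll hasn't been disturbed. Now I carry the roll to the plate.

```bash
python3 -m creep '[[-0.1,-0.5,0,0,0,0],[-0.3,-1.6,0,0,0,0],[-0.7,-3.5,0,0,0,0],[-1.1,-6,0,0,0,0],[-1.7,-9,0,0,0,0],[-2.2,-12,0,0,0,0],[-2.8,-15,0,0,0,0],[-3.4,-18,0,0,0,0],[-3.9,-21,0,0,0,0],[-4.5,-24,0,0,0,0],[-5,-27,0.3,0,0,0],[-5.5,-29.5,0.6,0,0,0],[-6,-32,0.9,0,0,0],[-6.4,-34,1.2,0,0,0],[-6.6,-35.3,1.5,0,0,0],[-6.7,-35.9,1.7,0,0,0],[-6.7,-35.9,1.7,0,0,0],[-6.7,-35.9,1.7,0,0,0],[-6.7,-35.9,1.7,0,0,0],[-6.7,-35.9,1.7,0,0,0]]' 0.4
python3 -m creep '[[0,0,0,0,0,0],[0,0,0,0,0,0],[0,0,0,0,0,0],[0,0,0,0,0,0],[0,0,0,0,0,0]]' 0.4
python3 - <<'E'
from h import *
s=robot.state();print(np.round(s["tool_pos"],4),np.round(s["dq"],3))
o=[]
for n,b in(("top",(235,110,345,230)),("side",(250,120,400,260))):
    c=grab(n); p=pts(c); g=c["pixels"]; u0,v0,u1,v1=b
    o.append(cv2.resize(g[v0:v1,u0:u1],(390,int(390*(v1-v0)/(u1-u0))),interpolation=3))
    h=cv2.cvtColor(g,cv2.COLOR_BGR2HSV)
    q=p[(h[...,1]>100)&(h[...,0]<30)&(p[...,2]>.08)&(p[...,2]<.2)&(p[...,1]>-.1)&(p[...,1]<.02)&(p[...,0]>.53)&(p[...,0]<.65)]
    print(n,len(q),q.min(0),q.max(0),q.mean(0))
H=max(i.shape[0] for i in o); o=[cv2.copyMakeBorder(i,0,H-i.shape[0],0,0,0) for i in o]
cv2.imwrite("pics/end.png",cv2.convertScaleAbs(np.hstack(o),alpha=1.7))
E
```

```text
t: 14.1
tool_pos: [0.4889, -0.0273, 0.1124]
eef_rot: [0.0, 0.074, 0.997, 0.0]
wrist_force: [0.2, 0.4, -1.9]
opening: 0.43
grip_force: 61.4
t: 14.6
tool_pos: [0.4887, -0.0284, 0.1123]
eef_rot: [-0.0, 0.075, 0.997, 0.0]
wrist_force: [0.4, -1.3, -2.0]
opening: 0.432
grip_force: 61.4
[ 0.4887 -0.0284  0.1123] [ 0.001 -0.001  0.001  0.001  0.     0.002 -0.002]Traceback (most recent call last):
  File "<stdin>", line 9, in <module>
    return umr_minimum(a, axis, None, out, keepdims, initial, where)
ValueError: zero-size array to reduction operation minimum which has no identity
```

Top view is probably blocked by the arm, so I'll check from the side.

```bash
python3 - <<'E'
from h import *
o=[]
for n,b in(("top",(235,110,345,230)),("side",(250,120,400,260))):
    c=grab(n); p=pts(c); g=c["pixels"]; u0,v0,u1,v1=b
    o.append(cv2.resize(g[v0:v1,u0:u1],(390,int(390*(v1-v0)/(u1-u0))),interpolation=3))
    h=cv2.cvtColor(g,cv2.COLOR_BGR2HSV)
    q=p[(h[...,1]>100)&(h[...,0]<30)&(p[...,2]>.08)&(p[...,2]<.2)&(p[...,1]>-.1)&(p[...,1]<.02)&(p[...,0]>.53)&(p[...,0]<.65)]
    if len(q): print(n,len(q),q.min(0),q.max(0),q.mean(0))
H=max(i.shape[0] for i in o); o=[cv2.copyMakeBorder(i,0,H-i.shape[0],0,0,0) for i in o]
cv2.imwrite("pics/end.png",cv2.convertScaleAbs(np.hstack(o),alpha=1.7))
E
```

```text
side 120 [ 0.56319364 -0.06485992  0.12841067] [ 0.60710659 -0.01728643  0.14450361] [ 0.58359629 -0.04848935  0.13880381]
```

View pics/end.png

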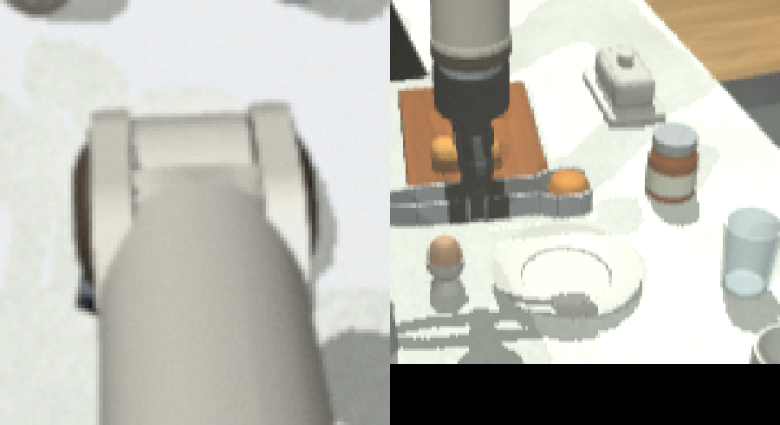

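The top view is blocked by the arm. The side view shows the roll held at (568,182), centred on about (0.585, -0.043) with its underside at about z = 0.105 above the plate. The plate and the other items are unmoved. Handing in.

```bash
python3 -c "
from station import robot
print(robot.close_job())"
```

```text
the job is handed in; nothing more can be done
None
```

I handed the job in at about 15 s, with the round roll held still in the tongs about 10 cm above the middle of the 170 mm plate; the robot gave no verdict back.

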